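# Find the loose hold-down bolt of a tube shaker and hold its cap open

## Robot

A 6-joint arm with a two-finger parallel gripper is mounted at the origin on the work surface. World frame = base frame: x ahead of the robot, y to its left, z up, the work surface at z = 0. Lengths are in m, angles in degrees, forces in N, time in s.
With the tool pointing down it reaches from about 0.3 to 0.75 m from the base axis. Payload 8.5 kg.
Tool frame: the origin (TCP) lies on the centre line of the jaws, within the pads' length; the fingertips stand 17 mm ahead of it and the grasp point (between the pads) lies 2 mm behind it (env.tip_extent is the distance from the TCP to the fingertips, in m); z points along the fingers, y is the direction in which the jaws open and shut (so a half turn about z gives the same grasp; the last joint's range is limited). The gripper opens to 85 mm and grips with 20 to 120 N. Pads are 22 mm wide; open, the fingers measure 114 mm over their backs; the gripper's body (76 mm by 85 mm) begins 54 mm behind the grasp point. The pads swing forward as they close: fully open they stand 13 mm farther back than shut.
Start: joints at [-79.658, 21.807, 74.336, -0, 83.858, -12.336], TCP at [0.212, -0.507, 0.248] pointing down, gripper open.
Joint ranges: [-178.18, 178.18], [-50.72, 133.34], [12.68, 142.11], [-81.47, 261.47], [9.98, 163.14], [-165.26, 165.26]. Speed limits (degrees/s): [136.94, 136.94, 180, 180, 180, 180].

## Interface

Orientations are given as a 3x3 rotation matrix whose columns are the frame's x, y, z axes.
In Python, from rig import telemetry, get_image, camera_params, close_job, env gives the robot as it stands.
- The arm moves only by the tool apply_moves, never from a script. Its argument "motion" is a list of rows, each an object of numbers: "tx", "ty", "tz": the shift along the tool's x, y, z in cm; "turn": the turn about the tool's z in degrees; "jaw": the gripper's target within -1 to 1 (fully open at 1, half-way at 0, shut at -1). In form: [{"tx": .., "ty": .., "tz": .., "turn": .., "jaw": ..}, ...]. A call has 1 to 5 rows; each row is the pose to reach, as a shift and turn from the pose measured when the call began, along the tool's axes at that moment; what a row does not reach only later rows make up. A row lasts 1/12 s, in which the tool goes at most 41.7 mm and 7.16 degrees, less where a joint would pass 70% of its speed; a pose out of reach is approached as far as the arm can. A call with a gripper value outside its range is refused whole. The fingers move at their own pace and stop on an object; "squeeze" is the grip in N (left out, the last holds). Time passes only in rows, so rows that repeat a pose let the fingers close. It gives the time, the measured TCP pose, the force and the opening at its end, in the units of the state.
- telemetry.observe(): the state, without advancing time (a new reading comes with each control period).
- get_image(name): name is "side" or "top" or "wrist"; returns (picture, depth): 400x640x3 uint8, red, green, blue; 400x640 float32, m along the optical axis (not along the pixel's ray), 0 where there is no reading.
- camera_params(name): a dict with "fx", "fy", "cx", "cy" (pixels), "rvec" (rotation vector, rad) and "tvec" (3), from world to camera coordinates, as OpenCV has them. Camera axes: x right, y down, z forward; pixel columns grow to the right and rows downward; lengths in m; the calibration is good to about 2 mm. A picture is of the moment at which its call begins: read the wrist's pose just before it. camera_params takes no time and is no camera call; for the wrist camera it gives the pose at the moment of the call.
- close_job(): hands the job in, once; it reports no verdict.
The state is a dict: "time_s": time; "q": joint angles; "qvel": joint speeds; "joint_efforts": joint torques, N m; "position": TCP position; "tool_rot": TCP orientation; "ft_force": force on the tool from outside, world axes, zero at the start; "wrist_torque": the same for the moment, N m; "grip_width": finger opening in m.
Only numpy, scipy, OpenCV 4.12 (cv2) and the standard library are available. Lean on these libraries where they do the work, as an engineer would, in place of code of your own. Each camera call takes 0.05 s, during which the arm holds its last target. There are 200 camera calls.

## Task

Lift the orange guard out of its slot in front of the tube shaker's bolts and lean it, same edge down on the bench, tilted against the yellow tube rack, and let go of it there. Then tap the three bolt heads gently with the fingertips, one after another from left to right as the robot sees them, to find the one loose bolt (it sinks and stays down), and lift the red cap of that bolt well open, to 45 degrees or more. Finish while still holding that cap up with the gripper, for a colleague to tighten the bolt; leave the other two caps shut and do not disturb the tip box, the jar and the pipette.

Things in the scene. Friction and masses are not known exactly. Their poses are not given: they have to be found in the camera images.
- shaker: white tube shaker, fixed; origin on the bench under its middle bolt, +x its back, +y its left seen from the robot (yaw within 0.3 rad). Housing x -35 to 55, y -120 to 120 mm, top at 50 mm; behind it (x 56 to 106) an aluminium tube block 64 mm high. Bolts upright at x = 0, y = 76 (left), 0 (middle), -76 mm (right).
- shaker_slot (a point): on the bench, middle of the 8 mm wide slot that holds the guard upright, 85 mm in front of the bolts, parallel to their row; formed by two grey feet 22 mm high, 26 mm deep, 30 mm wide, 70 mm to either side
- guard: loose orange plastic guard panel, 6 mm thick (its x), 180 mm wide (its y), 150 mm high (its z), about 0.2 kg. Origin at the centre of its lower edge. It starts standing on the bench in the slot in front of the bolts, where it bars the way to them; lift it more than 25 mm to clear the slot.
- guard_top (a point): centre of the guard's upper edge, 150 mm above its lower edge
- rack: yellow plastic tube rack, fixed to the bench, 80 mm deep (its x), 200 mm wide (its y), flat top at 100 mm (two purple tube caps on the rear half of it reach 114 mm). Origin on the bench under its centre; its -x face, upright, looks to the robot (yaw within 0.25 rad).
- tip_box: bystander: blue box with pale blue lid, 82 x 117 x 65 mm high, loose
- jar: bystander: white jar with purple cap, 44 mm across, 70 mm high, loose
- pipette: bystander: pipette lying flat, about 265 mm long (along its x, from -131 to +135 mm), 26 mm wide and high, loose
- bolt_left (a joint): how far the left bolt has sunk, m: 0 at the start, at most 0.006. Bolts look alike. A tight one does not move when tapped; the loose one gives way at about 1.5 to 2 N, drops the full 6 mm and stays down.
- bolt_left_top (a point): centre of the top of the left bolt's hexagonal steel head with a blue dot (24 mm across); 70 mm above the bench at the start, 13 mm above its cap
- cap_left (a joint): opening of the left bolt's red hinged keeper cap, rad: 0 shut (flat), 1.4 fully up. Lightly sprung: it falls shut when let go (about 0.5 N at the handle opens it).
- cap_left_grip (a point): where to grip the left cap's handle: a bar 10 mm wide (along the hinge axis), 12 mm high, jutting 51 mm towards the robot from the 44 mm square frame around the bolt head. Shut: 56.5 mm above the bench, 58 mm in front of the bolt's axis, 84 mm from the hinge; 15 mm of bar lie beyond it, 32 mm between it and the frame; free space below and beside.
- cap_left_hinge (a point): middle of that cap's hinge axis, which is level and runs along the shaker's y, 26 mm behind the bolt's axis, 50.5 mm above the bench (fixed); the handle rises and swings back over the bolt
- bolt_middle (a joint): how far the middle bolt has sunk, m: 0 at the start, at most 0.006. Bolts look alike. A tight one does not move when tapped; the loose one gives way at about 1.5 to 2 N, drops the full 6 mm and stays down.
- bolt_middle_top (a point): centre of the top of the middle bolt's hexagonal steel head with a blue dot (24 mm across); 70 mm above the bench at the start, 13 mm above its cap
- cap_middle (a joint): opening of the middle bolt's red hinged keeper cap, rad: 0 shut (flat), 1.4 fully up. Lightly sprung: it falls shut when let go (about 0.5 N at the handle opens it).
- cap_middle_grip (a point): where to grip the middle cap's handle: a bar 10 mm wide (along the hinge axis), 12 mm high, jutting 51 mm towards the robot from the 44 mm square frame around the bolt head. Shut: 56.5 mm above the bench, 58 mm in front of the bolt's axis, 84 mm from the hinge; 15 mm of bar lie beyond it, 32 mm between it and the frame; free space below and beside.
- cap_middle_hinge (a point): middle of that cap's hinge axis, which is level and runs along the shaker's y, 26 mm behind the bolt's axis, 50.5 mm above the bench (fixed); the handle rises and swings back over the bolt
- bolt_right (a joint): how far the right bolt has sunk, m: 0 at the start, at most 0.006. Bolts look alike. A tight one does not move when tapped; the loose one gives way at about 1.5 to 2 N, drops the full 6 mm and stays down.
- bolt_right_top (a point): centre of the top of the right bolt's hexagonal steel head with a blue dot (24 mm across); 70 mm above the bench at the start, 13 mm above its cap
- cap_right (a joint): opening of the right bolt's red hinged keeper cap, rad: 0 shut (flat), 1.4 fully up. Lightly sprung: it falls shut when let go (about 0.5 N at the handle opens it).
- cap_right_grip (a point): where to grip the right cap's handle: a bar 10 mm wide (along the hinge axis), 12 mm high, jutting 51 mm towards the robot from the 44 mm square frame around the bolt head. Shut: 56.5 mm above the bench, 58 mm in front of the bolt's axis, 84 mm from the hinge; 15 mm of bar lie beyond it, 32 mm between it and the frame; free space below and beside.
- cap_right_hinge (a point): middle of that cap's hinge axis, which is level and runs along the shaker's y, 26 mm behind the bolt's axis, 50.5 mm above the bench (fixed); the handle rises and swings back over the bolt
There are look-alikes about, which are no part of the job. There is more than one size of the guard; the one meant has the size given above.

How it is judged:
By the outcome, as a careful person would: the job done as asked, in the order asked, and still so for the second after the job is handed in, while the arm keeps its last pose, push and grip.
It also fails if it takes over 72 s, if anything falls off the work surface, if the arm or the gripper's body presses on something with over 40 N, if the wrist force passes 120 N, or if a joint passes its speed limit or range.

## Working session

There is one attempt and no reset: what is moved stays moved. The work goes in short steps, Python scripts to look and compute and a tool call to move; the robot and the scene stay as the last step left them, time stands still between calls to the robot, and variables do not carry over. Pictures are saved under pics/ and viewed, about 8 in all and at most 12, crops included, and the job is handed in when it is done.

Besides the shell and the picture viewer there is one more tool, called as name(argument=value, ...), one argument or row to a line, values as JSON. apply_moves: Moves the arm, as the interface text tells. Its arguments: {"type":"object","properties":{"motion":{"type":"array"},"squeeze":{"type":"number"}},"required":["motion"]}

```bash
ls; mkdir -p pics; cat > h.py <<'E'
import numpy as np,cv2
from rig import telemetry,get_image,camera_params,close_job,env
def grab(n):
    p=camera_params(n);im,d=get_image(n)
    return im,d,p
def cloud(d,p):
    v,u=np.mgrid[0:d.shape[0],0:d.shape[1]]
    c=np.stack([(u-p['cx'])/p['fx']*d,(v-p['cy'])/p['fy']*d,d],-1)
    R=cv2.Rodrigues(np.array(p['rvec'],float))[0]
    return (c-np.array(p['tvec']).ravel())@R
def save(n,im): cv2.imwrite('pics/'+n+'.png',cv2.cvtColor(im,cv2.COLOR_RGB2BGR))
E
python3 - <<'E'
from h import *
print(telemetry.observe())
for n in('side','top'):
    im,d,p=grab(n);save(n+'0',im);np.savez(n+'0.npz',im=im,w=cloud(d,p),d=d);print(n,p)
E
```

```text
pics
{'time_s': 0.0, 'q': array([-7.96563116e+01,  2.18404804e+01,  7.43841197e+01,  4.71991244e-04,
        8.38612967e+01, -1.23357769e+01]), 'qvel': array([ 0.04546115, -0.02589838,  0.0367521 , -0.00163595, -0.05207074,
        0.08472909]), 'joint_efforts': array([ 2.86084614e-04, -4.48464882e+01, -2.31280714e+01, -1.74703173e-04,
        4.79560462e-03,  2.19490005e-05]), 'position': array([ 0.21201512, -0.50719221,  0.24772029]), 'tool_rot': array([[ 9.22676723e-01,  3.85574372e-01, -2.61123951e-04],
       [ 3.85574321e-01, -9.22675601e-01,  1.47628695e-03],
       [ 3.28285716e-04, -1.46281830e-03, -9.99998876e-01]]), 'ft_force': array([-0.61041513,  0.13344787,  0.36261674]), 'wrist_torque': array([0.00445247, 0.00894777, 0.03396646]), 'grip_width': 0.08531490000889264}
side {'fx': 444.69249335910814, 'fy': 444.69249335910814, 'cx': 313.76559434528014, 'cy': 196.69876621271, 'rvec': array([ 2.41080876, -0.0910091 ,  0.03055808]), 'tvec': array([-0.59791405,  0.02589526,  1.27955533])}
top {'fx': 463.30063635901075, 'fy': 463.30063635901075, 'cx': 316.4424313007048, 'cy': 196.30713180859937, 'rvec': array([ 2.10501827, -2.14607116,  0.15562317]), 'tvec': array([-0.07876517,  0.57869527,  1.06050072])}
```

View pics/top0.png

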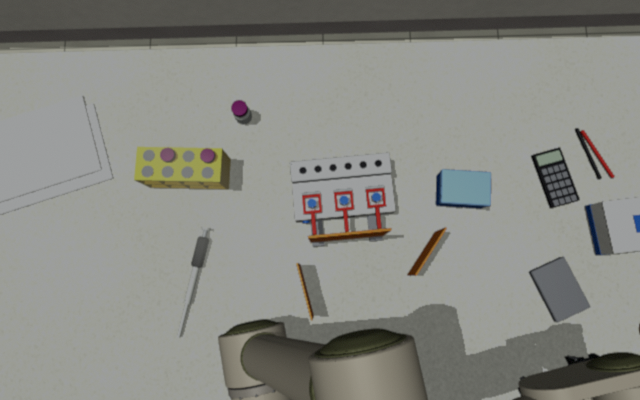

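View pics/side0.png

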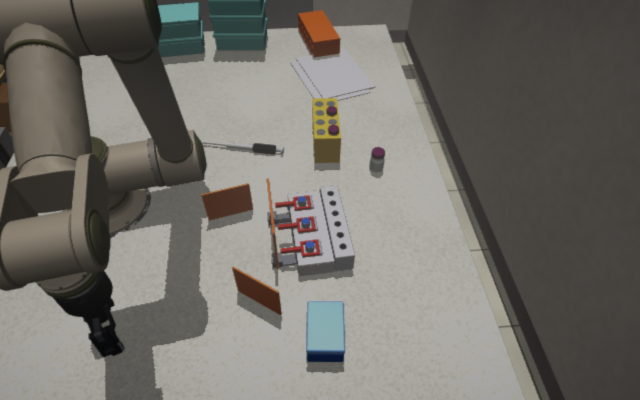

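The top view shows three orange panels: (349,235) standing in the slot in front of the bolts, and look-alikes at (305,290) and (428,252). The one in the slot is the one meant, which I'll confirm by its size. The rack is at (182,167) and the bolts are at (312,204), (344,201) and (376,198).

```bash
python3 - <<'E'
from h import *
for n in('top','side'):
    z=np.load(n+'0.npz');im,w=z['im'],z['w'];ok=z['d']>0
    hsv=cv2.cvtColor(im,cv2.COLOR_RGB2HSV)
    for name,lo,hi in(('orange',(3,120,60),(16,255,255)),('yellow',(20,120,60),(32,255,255)),('blue',(95,60,60),(125,255,255)),('purple',(140,80,40),(168,255,255)),('red',(0,150,60),(2,255,255))):
        m=cv2.inRange(hsv,lo,hi)
        k,l,s,c=cv2.connectedComponentsWithStats(m)
        for i in range(1,k):
            if s[i,4]<15: continue
            q=w[(l==i)&ok]; q=q[q[:,2]>-.02]
            if len(q)<10: continue
            zt=np.percentile(q[:,2],99); t=q[q[:,2]>zt-.006]
            xy=t[:,:2].astype(np.float32); r=cv2.minAreaRect(xy)
            print(n,name,c[i].round(),'n',s[i,4],'ztop',zt.round(3),'zlow',q[:,2].min().round(3),'top rect c',np.round(r[0],3),np.round(r[1],3),round(r[2],1))
# rack top, block
z=np.load('top0.npz');w=z['w'];im=z['im']
for u,v in((303,171),(378,164),(312,204),(344,201),(376,198),(312,238),(388,231),(145,155),(222,155),(142,185)): print((u,v),w[v,u].round(3))
a=im[140:330,120:460];save('crop1',cv2.resize(a,None,fx=2.35,fy=2.35,interpolation=cv2.INTER_CUBIC))
E
```

```text
top orange [426. 252.] n 331 ztop 0.108 zlow 0.014 top rect c [ 0.439 -0.341] [0.004 0.123] 54.7
top orange [373. 233.] n 50 ztop 0.15 zlow 0.064 top rect c [ 0.48  -0.209] [0.001 0.056] 4.5
top orange [337. 238.] n 78 ztop 0.149 zlow 0.03 top rect c [ 0.474 -0.128] [0.001 0.03 ] 4.0
top orange [349. 235.] n 16 ztop 0.148 zlow 0.12 top rect c [ 0.477 -0.163] [0.    0.011] 1.1
top orange [301. 275.] n 29 ztop 0.104 zlow 0.044 top rect c [ 0.393 -0.052] [0.043 0.001] 14.5
top orange [308. 302.] n 43 ztop 0.104 zlow 0.042 top rect c [ 0.335 -0.067] [0.06 0.  ] 14.0
top yellow [180. 169.] n 1250 ztop 0.103 zlow -0.0 top rect c [0.65  0.228] [0.199 0.078] 87.7
top blue [464. 188.] n 1793 ztop 0.069 zlow 0.025 top rect c [ 0.588 -0.44 ] [0.115 0.08 ] 85.3
top blue [376. 197.] n 72 ztop 0.072 zlow 0.048 top rect c [ 0.569 -0.229] [0.02 0.02] 45.9
top blue [344. 200.] n 69 ztop 0.073 zlow 0.05 top rect c [ 0.563 -0.155] [0.019 0.019] 88.0
top blue [311. 203.] n 67 ztop 0.074 zlow 0.05 top rect c [ 0.558 -0.077] [0.019 0.019] 88.4
top blue [595. 230.] n 111 ztop 0.033 zlow 0.015 top rect c [ 
[... 1941 characters left out ...]
d [309. 202.] n 15 ztop 0.06 zlow 0.056 top rect c [ 0.58  -0.081] [0.006 0.04 ] 0.5
side red [291. 204.] n 58 ztop 0.065 zlow 0.054 top rect c [ 0.531 -0.078] [0.032 0.073] 76.7
side red [298. 225.] n 98 ztop 0.065 zlow 0.055 top rect c [ 0.543 -0.156] [0.035 0.087] 75.7
side red [302. 249.] n 132 ztop 0.065 zlow 0.053 top rect c [ 0.548 -0.237] [0.09  0.038] 8.5
(303, 171) [ 0.636 -0.059  0.066]
(378, 164) [ 0.649 -0.238  0.064]
(312, 204) [ 0.555 -0.08   0.07 ]
(344, 201) [ 0.561 -0.154  0.071]
(376, 198) [ 0.566 -0.229  0.069]
(312, 238) [ 0.471 -0.08   0.141]
(388, 231) [ 0.483 -0.245  0.139]
(145, 155) [0.674 0.307 0.1  ]
(222, 155) [0.672 0.128 0.093]
(142, 185) [ 0.624  0.352 -0.004]
```

View pics/crop1.png

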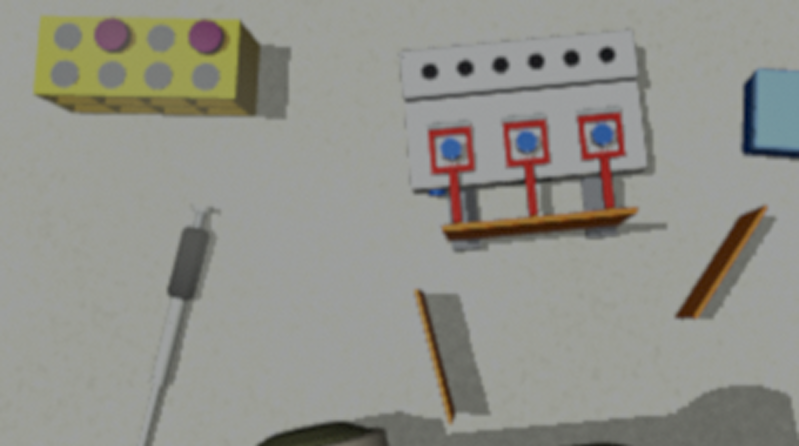

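apply_moves(
  motion=[
    {"tx":38,"ty":-21.5,"tz":1.5,"turn":-71.5,"jaw":1},
    {"tx":38,"ty":-21.5,"tz":1.5,"turn":-71.5,"jaw":1},
    {"tx":38,"ty":-21.5,"tz":1.5,"turn":-71.5,"jaw":1},
    {"tx":38,"ty":-21.5,"tz":1.5,"turn":-71.5,"jaw":1},
    {"tx":38,"ty":-21.5,"tz":1.5,"turn":-71.5,"jaw":1},
  ],
)

```text
time_s: 0.52
position: [0.3403, -0.3411, 0.2408]
tool_rot: [[0.518, 0.855, -0.0], [0.855, -0.518, 0.001], [0.001, -0.001, -1.0]]
ft_force: [0.3, -1.4, -0.1]
grip_width: 0.0853
```

```bash
cat >> h.py <<'E'
def go(x,y,z,yaw,quiet=0):
    "shift in cm / deg from now to TCP target; yaw = world angle of tool y"
    s=telemetry.observe();R=s['tool_rot'];d=(np.array([x,y,z])-s['position'])@R*100
    a=np.degrees(np.arctan2(R[1,1],R[0,1]))
    print('t',round(s['time_s'],2),'pos',s['position'].round(4),'yaw',a.round(2),'F',s['ft_force'].round(2),'w',round(s['grip_width'],4),'| tx,ty,tz',d.round(2),'turn',round((-(yaw-a)+180)%360-180,1))
E
python3 - <<'E'
from h import *
go(.479,-.162,.23,4.2)
z=np.load('top0.npz');w=z['w'];im=z['im']
for u,v in((205,232),(210,229),(202,240),(195,265),(183,330)): print((u,v),w[v,u].round(3))
E
```

```text
t 0.52 pos [ 0.3403 -0.3411  0.2408] yaw -31.19 F [ 0.33 -1.36 -0.08] w 0.0853 | tx,ty,tz [22.5   2.59  1.1 ] turn -35.4
(205, 232) [0.5   0.184 0.018]
(210, 229) [0.507 0.173 0.013]
(202, 240) [0.48  0.189 0.023]
(195, 265) [0.42  0.204 0.026]
(183, 330) [ 0.267  0.236 -0.001]
```

apply_moves(
  motion=[
    {"tx":22.5,"ty":2.6,"tz":1.1,"turn":-35.4,"jaw":1},
    {"tx":22.5,"ty":2.6,"tz":1.1,"turn":-35.4,"jaw":1},
    {"tx":22.5,"ty":2.6,"tz":1.1,"turn":-35.4,"jaw":1},
    {"tx":22.5,"ty":2.6,"tz":1.1,"turn":-35.4,"jaw":1},
    {"tx":22.5,"ty":2.6,"tz":1.1,"turn":-35.4,"jaw":1},
  ],
)

```text
time_s: 0.93
position: [0.4675, -0.1762, 0.2308]
tool_rot: [[-0.079, 0.997, -0.0], [0.997, 0.079, 0.001], [0.001, -0.0, -1.0]]
ft_force: [-0.1, -0.8, -0.1]
grip_width: 0.0847
```

```bash
python3 - <<'E'
from h import *
go(.479,-.162,.23,4.2)
im,d,p=grab('wrist');save('w1',im);w=cloud(d,p);np.savez('w1.npz',im=im,w=w,d=d)
hsv=cv2.cvtColor(im,cv2.COLOR_RGB2HSV);m=cv2.inRange(hsv,(3,120,40),(17,255,255))
q=w[(m>0)&(d>0)];t=q[(q[:,2]>.142)&(q[:,2]<.16)&(np.abs(q[:,0]-.48)<.03)];print(len(t));r=cv2.minAreaRect(t[:,:2].astype(np.float32));print(r,t[:,2].mean())
E
```

```text
t 0.93 pos [ 0.4675 -0.1762  0.2308] yaw 4.56 F [-0.07 -0.83 -0.11] w 0.0847 | tx,ty,tz [1.32 1.26 0.08] turn 0.4
2079
((0.47909441590309143, -0.15078206360340118), (0.006119192112237215, 0.15938565135002136), 4.20681619644165) 0.14890449172769468
```

View pics/w1.png

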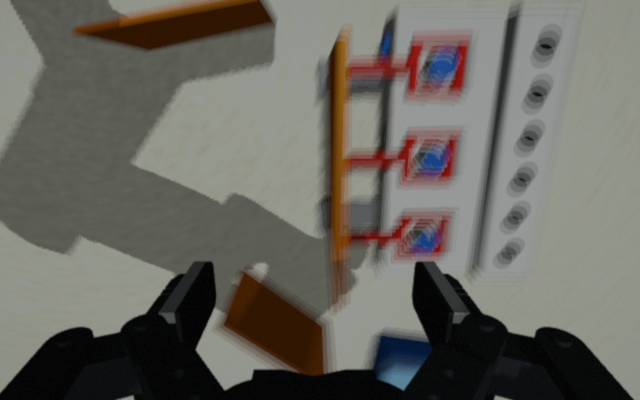

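The wrist view shows the guard's top edge at column 340, between the fingers. Its yaw is 4.2° and its height 149 mm, as expected. Next I descend and grip.

apply_moves(
  motion=[
    {"tx":1.3,"ty":1.35,"tz":1,"turn":0.3,"jaw":0.3},
    {"tx":1.3,"ty":1.35,"tz":3,"turn":0.3,"jaw":0},
    {"tx":1.3,"ty":1.35,"tz":6,"turn":0.3,"jaw":0},
    {"tx":1.3,"ty":1.35,"tz":8.5,"turn":0.3,"jaw":0},
    {"tx":1.3,"ty":1.35,"tz":9.4,"turn":0.3,"jaw":0},
  ],
)

```text
time_s: 1.4
position: [0.4814, -0.1552, 0.1333]
tool_rot: [[-0.087, 0.996, -0.004], [0.996, 0.087, 0.007], [0.008, -0.004, -1.0]]
ft_force: [-0.2, 0.6, -0.4]
grip_width: 0.043
```

```bash
python3 - <<'E'
from h import *
go(.480,-.162,.137,4.2)
E
```

```text
t 1.4 pos [ 0.4814 -0.1552  0.1333] yaw 5.01 F [-0.17  0.57 -0.42] w 0.043 | tx,ty,tz [-0.66 -0.2  -0.38] turn 0.8
```

apply_moves(
  motion=[
    {"tx":-0.4,"ty":-0.2,"tz":-0.4,"turn":0.8,"jaw":0},
    {"tx":-0.4,"ty":-0.2,"tz":-0.4,"turn":0.8,"jaw":0},
    {"tx":-0.4,"ty":-0.2,"tz":-0.4,"turn":0.8,"jaw":-0.5},
    {"tx":-0.4,"ty":-0.2,"tz":-0.4,"turn":0.8,"jaw":-1},
    {"tx":-0.4,"ty":-0.2,"tz":-0.4,"turn":0.8,"jaw":-1},
  ],
  squeeze=40,
)

```text
time_s: 1.82
position: [0.4801, -0.1597, 0.1383]
tool_rot: [[-0.073, 0.997, -0.003], [0.997, 0.073, 0.006], [0.006, -0.002, -1.0]]
ft_force: [0.9, -0.0, -0.9]
grip_width: 0.0067
```

apply_moves(
  motion=[
    {"tx":0,"ty":0,"tz":0,"turn":0,"jaw":-1},
    {"tx":0,"ty":0,"tz":0,"turn":0,"jaw":-1},
    {"tx":0,"ty":0,"tz":0,"turn":0,"jaw":-1},
    {"tx":0,"ty":0,"tz":0,"turn":0,"jaw":-1},
  ],
)

```text
time_s: 2.15
position: [0.4801, -0.1596, 0.1384]
tool_rot: [[-0.073, 0.997, -0.002], [0.997, 0.073, 0.006], [0.006, -0.002, -1.0]]
ft_force: [-0.1, 0.2, -0.3]
grip_width: 0.0053
```

```bash
python3 - <<'E'
from h import *
go(.480,-.162,.23,4.2)
E
```

```text
t 2.15 pos [ 0.4801 -0.1596  0.1384] yaw 4.2 F [-0.1   0.16 -0.3 ] w 0.0053 | tx,ty,tz [-0.18 -0.05 -9.16] turn -0.0
```

apply_moves(
  motion=[
    {"tx":0,"ty":0,"tz":-1.5,"turn":0,"jaw":-1},
    {"tx":0,"ty":0,"tz":-3.5,"turn":0,"jaw":-1},
    {"tx":0,"ty":0,"tz":-5.5,"turn":0,"jaw":-1},
    {"tx":0,"ty":0,"tz":-7.5,"turn":0,"jaw":-1},
    {"tx":0,"ty":0,"tz":-9,"turn":0,"jaw":-1},
  ],
)

```text
time_s: 2.57
position: [0.4804, -0.1602, 0.2299]
tool_rot: [[-0.073, 0.997, -0.002], [0.997, 0.073, 0.006], [0.006, -0.001, -1.0]]
ft_force: [0.1, -0.3, -2.3]
grip_width: 0.0055
```

```bash
python3 - <<'E'
from h import *
go(.545,.23,.228,-2.3)
E
```

```text
t 2.57 pos [ 0.4804 -0.1602  0.2299] yaw 4.2 F [ 0.11 -0.31 -2.34] w 0.0055 | tx,ty,tz [38.44  9.3   0.4 ] turn 6.5
```

apply_moves(
  motion=[
    {"tx":2,"ty":0.5,"tz":0.2,"turn":0.5,"jaw":-1},
    {"tx":5,"ty":1.3,"tz":0.2,"turn":1,"jaw":-1},
    {"tx":8,"ty":2,"tz":0.2,"turn":1.5,"jaw":-1},
    {"tx":11,"ty":2.7,"tz":0.2,"turn":2,"jaw":-1},
    {"tx":14,"ty":3.5,"tz":0.2,"turn":2.5,"jaw":-1},
  ],
)

```text
time_s: 2.98
position: [0.5048, -0.0166, 0.2285]
tool_rot: [[-0.029, 1.0, -0.002], [1.0, 0.029, 0.006], [0.006, -0.002, -1.0]]
ft_force: [0.9, -0.5, -1.8]
grip_width: 0.0054
```

apply_moves(
  motion=[
    {"tx":3,"ty":0.7,"tz":0,"turn":0.5,"jaw":-1},
    {"tx":6,"ty":1.5,"tz":0,"turn":1,"jaw":-1},
    {"tx":9,"ty":2.3,"tz":0,"turn":1.5,"jaw":-1},
    {"tx":12,"ty":3,"tz":0,"turn":2,"jaw":-1},
    {"tx":15,"ty":3.7,"tz":0,"turn":2.5,"jaw":-1},
  ],
)

```text
time_s: 3.4
position: [0.5374, 0.1361, 0.2291]
tool_rot: [[0.015, 1.0, -0.003], [1.0, -0.015, 0.006], [0.006, -0.003, -1.0]]
ft_force: [0.9, -0.1, -2.0]
grip_width: 0.0052
```

```bash
python3 - <<'E'
from h import *
go(.577,.23,.228,-2.3)
E
```

```text
t 3.4 pos [0.5374 0.1361 0.2291] yaw -0.86 F [ 0.88 -0.07 -1.99] w 0.0052 | tx,ty,tz [9.45 3.82 0.16] turn 1.4
```

apply_moves(
  motion=[
    {"tx":3,"ty":1,"tz":0,"turn":0.5,"jaw":-1},
    {"tx":6,"ty":2.3,"tz":0,"turn":1,"jaw":-1},
    {"tx":8.5,"ty":3.4,"tz":0,"turn":1.4,"jaw":-1},
    {"tx":9.4,"ty":3.8,"tz":0,"turn":1.4,"jaw":-1},
    {"tx":9.4,"ty":3.8,"tz":1,"turn":1.4,"jaw":-1},
  ],
)

```text
time_s: 3.82
position: [0.5776, 0.2315, 0.2201]
tool_rot: [[0.037, 0.999, -0.0], [0.999, -0.037, 0.007], [0.007, -0.0, -1.0]]
ft_force: [1.4, -0.7, -1.9]
grip_width: 0.0051
```

apply_moves(
  motion=[
    {"tx":0,"ty":0,"tz":2,"turn":0,"jaw":-1},
    {"tx":0,"ty":0,"tz":4,"turn":0,"jaw":-1},
    {"tx":0,"ty":0,"tz":5.5,"turn":0,"jaw":-1},
    {"tx":0,"ty":0,"tz":6,"turn":0,"jaw":-1},
    {"tx":0,"ty":0,"tz":6,"turn":0,"jaw":-1},
  ],
)

```text
time_s: 4.23
position: [0.5768, 0.2307, 0.1585]
tool_rot: [[0.038, 0.999, -0.003], [0.999, -0.038, 0.006], [0.005, -0.004, -1.0]]
ft_force: [0.3, -0.9, -2.5]
grip_width: 0.0054
```

```bash
python3 - <<'E'
from h import *
go(.577,.23,.139,-2.3)
for n in('side','wrist'):
    im,d,p=grab(n);w=cloud(d,p);save(n+'2',im)
    hsv=cv2.cvtColor(im,cv2.COLOR_RGB2HSV)
    m=cv2.inRange(hsv,(3,120,40),(17,255,255))
    s=(m>0)&(d>0)&(w[...,1]>.12)&(w[...,1]<.34)&(w[...,0]>.54)&(w[...,0]<.615)
    q=w[s];print(n,len(q),q.min(0).round(3),q.max(0).round(3))
    if len(q): 
        t=q[q[:,2]>q[:,2].max()-.01];print(cv2.minAreaRect(t[:,:2].astype(np.float32)))
    m=cv2.inRange(hsv,(20,110,40),(33,255,255));s=(m>0)&(d>0)&(w[...,2]>.09)&(w[...,2]<.11);q=w[s]
    if len(q)>50:
        # front edge: min x per y bin
        b=[(y,q[(abs(q[:,1]-y)<.006),0].min().round(4)) for y in np.arange(.14,.33,.02) if (abs(q[:,1]-y)<.006).sum()>3];print(b)
E
```

```text
t 4.23 pos [0.5768 0.2307 0.1585] yaw -2.16 F [ 0.28 -0.91 -2.52] w 0.0054 | tx,ty,tz [-0.08  0.03  1.95] turn 0.1
side 46 [0.575 0.169 0.167] [0.614 0.285 0.425]
((0.6132564544677734, 0.22760096192359924), (0.0, 0.0), 0.0)
[(np.float64(0.14), np.float64(0.6107)), (np.float64(0.16), np.float64(0.6121)), (np.float64(0.18), np.float64(0.6137)), (np.float64(0.19999999999999998), np.float64(0.6121)), (np.float64(0.21999999999999997), np.float64(0.6138)), (np.float64(0.23999999999999996), np.float64(0.615)), (np.float64(0.25999999999999995), np.float64(0.6164)), (np.float64(0.2799999999999999), np.float64(0.618)), (np.float64(0.29999999999999993), np.float64(0.6195)), (np.float64(0.31999999999999995), np.float64(0.621))]
wrist 3352 [0.573 0.195 0.147] [0.583 0.32  0.218]
((0.5777405500411987, 0.24199675023555756), (0.0027763808611780405, 0.0), 141.39964294433594)
[(np.float64(0.14), np.float64(0.6431)), (np.float64(0.16), np.float64(0.6837)), (np.float64(0.18), np.float64(0.6101)), (np.float64(0.19999999999999998), np.float64(0.6107)), (np.float64(0.21999999999999997), np.float64(0.6115)), (np.float64(0.23999999999999996), np.float64(0.6125)), (np.float64(0.25999999999999995), np.float64(0.6134)), (np.float64(0.2799999999999999), np.float64(0.6142)), (np.float64(0.29999999999999993), np.float64(0.6151)), (np.float64(0.31999999999999995), np.float64(0.616))]
```

View pics/wrist2.png

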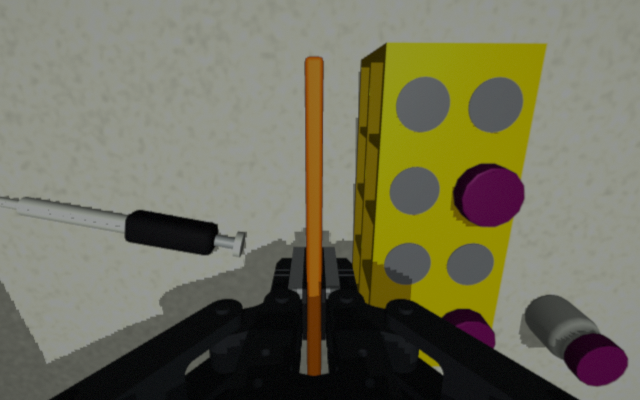

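The wrist view shows the guard at column 315, parallel to the rack face, whose front edge is at x≈0.612. The pipette at (180,230) is clear. I set the guard down and check the force.

apply_moves(
  motion=[
    {"tx":0,"ty":0,"tz":1,"turn":0,"jaw":-1},
    {"tx":0,"ty":0,"tz":1.6,"turn":0,"jaw":-1},
    {"tx":0,"ty":0,"tz":2,"turn":0,"jaw":-1},
    {"tx":0,"ty":0,"tz":2.1,"turn":0,"jaw":-1},
    {"tx":0,"ty":0,"tz":2.1,"turn":0,"jaw":-1},
  ],
)

```text
time_s: 4.75
position: [0.5777, 0.2313, 0.1394]
tool_rot: [[0.037, 0.999, 0.0], [0.999, -0.037, 0.006], [0.006, -0.0, -1.0]]
ft_force: [1.0, -0.5, -1.6]
grip_width: 0.0052
```

apply_moves(
  motion=[
    {"tx":0,"ty":0,"tz":0,"turn":0,"jaw":-1},
    {"tx":0,"ty":0,"tz":0,"turn":0,"jaw":-1},
  ],
)

```text
time_s: 4.92
position: [0.5779, 0.2314, 0.1396]
tool_rot: [[0.037, 0.999, 0.001], [0.999, -0.037, 0.006], [0.006, 0.0, -1.0]]
ft_force: [-0.0, 0.7, -1.8]
grip_width: 0.0052
```

apply_moves(
  motion=[
    {"tx":0,"ty":0,"tz":0.2,"turn":0,"jaw":-1},
    {"tx":0,"ty":0,"tz":0.25,"turn":0,"jaw":-1},
    {"tx":0,"ty":0,"tz":0.25,"turn":0,"jaw":-1},
    {"tx":0,"ty":0,"tz":0.25,"turn":0,"jaw":-1},
  ],
)

```text
time_s: 5.25
position: [0.5784, 0.2316, 0.1384]
tool_rot: [[0.037, 0.999, 0.003], [0.999, -0.037, 0.007], [0.007, 0.003, -1.0]]
ft_force: [-1.1, -0.4, 4.0]
grip_width: 0.0056
```

Contact: 4 N up. I open to a gap of about 17 mm and then tilt slowly.

apply_moves(
  motion=[
    {"tx":0,"ty":0,"tz":-0.05,"turn":0,"jaw":-0.85},
    {"tx":0,"ty":0,"tz":-0.05,"turn":0,"jaw":-0.7},
    {"tx":0,"ty":0,"tz":-0.05,"turn":0,"jaw":-0.58},
    {"tx":0,"ty":0,"tz":-0.05,"turn":0,"jaw":-0.58},
    {"tx":0,"ty":0,"tz":-0.05,"turn":0,"jaw":-0.58},
  ],
)

```text
time_s: 5.67
position: [0.5784, 0.2316, 0.1388]
tool_rot: [[0.037, 0.999, 0.003], [0.999, -0.037, 0.007], [0.007, 0.003, -1.0]]
ft_force: [-0.4, -0.2, 0.1]
grip_width: 0.0182
```

apply_moves(
  motion=[
    {"tx":0,"ty":0.25,"tz":0,"turn":0,"jaw":-0.58},
    {"tx":0,"ty":0.5,"tz":0,"turn":0,"jaw":-0.58},
    {"tx":0,"ty":0.75,"tz":0,"turn":0,"jaw":-0.58},
    {"tx":0,"ty":1.0,"tz":0,"turn":0,"jaw":-0.58},
    {"tx":0,"ty":1.2,"tz":0,"turn":0,"jaw":-0.58},
  ],
)

```text
time_s: 6.08
position: [0.5908, 0.231, 0.1387]
tool_rot: [[0.037, 0.999, 0.003], [0.999, -0.037, 0.007], [0.007, 0.003, -1.0]]
ft_force: [-0.2, 0.3, 0.6]
grip_width: 0.0178
```

```bash
cat >> h.py <<'E'
def guard(n):
    im,d,p=grab(n);w=cloud(d,p)
    m=cv2.inRange(cv2.cvtColor(im,cv2.COLOR_RGB2HSV),(3,120,40),(17,255,255))
    s=(m>0)&(d>0)&(w[...,1]>.1)&(w[...,1]<.36)&(w[...,0]>.5)&(w[...,0]<.7)&(w[...,2]<.2)
    q=w[s];print(n,len(q))
    for z in np.arange(0,.17,.01):
        k=abs(q[:,2]-z)<.005
        if k.sum()>4: print(round(z,2),k.sum(),q[k].mean(0).round(4),q[k,1].min().round(3),q[k,1].max().round(3))
    return im
E
python3 - <<'E'
from h import *
go(.619,.23,.139,-2.3); guard('top');guard('wrist')
E
```

```text
t 6.08 pos [0.5908 0.231  0.1387] yaw -2.15 F [-0.2   0.34  0.61] w 0.0178 | tx,ty,tz [ 0.    2.82 -0.02] turn 0.2
top 109
0.15 108 [0.5841 0.1858 0.1488] 0.141 0.227
wrist 5198
0.0 5 [ 5.853e-01  3.315e-01 -4.000e-04] 0.33 0.333
0.03 10 [0.5766 0.1985 0.0317] 0.193 0.203
0.04 67 [0.5788 0.241  0.0403] 0.16 0.304
0.05 82 [0.58   0.2525 0.0499] 0.175 0.318
0.06 89 [0.5802 0.2376 0.0602] 0.155 0.317
0.07 108 [0.5815 0.2517 0.0701] 0.17 0.313
0.08 126 [0.5817 0.2378 0.08  ] 0.147 0.318
0.09 146 [0.5828 0.2454 0.0904] 0.145 0.313
0.1 174 [0.5869 0.2439 0.0999] 0.153 0.318
0.11 214 [0.5937 0.2518 0.1102] 0.161 0.319
0.12 230 [0.5854 0.2557 0.1201] 0.172 0.319
0.13 259 [0.5862 0.2576 0.1303] 0.176 0.32
0.14 309 [0.5872 0.263  0.1404] 0.188 0.319
0.15 3378 [0.59   0.2571 0.1488] 0.195 0.32
```

apply_moves(
  motion=[
    {"tx":0,"ty":0.25,"tz":0,"turn":0,"jaw":-0.58},
    {"tx":0,"ty":0.5,"tz":0,"turn":0,"jaw":-0.58},
    {"tx":0,"ty":0.75,"tz":0,"turn":0,"jaw":-0.58},
    {"tx":0,"ty":1.0,"tz":0,"turn":0,"jaw":-0.58},
    {"tx":0,"ty":1.2,"tz":0,"turn":0,"jaw":-0.58},
  ],
)

```text
time_s: 6.6
position: [0.6031, 0.2305, 0.1387]
tool_rot: [[0.037, 0.999, 0.003], [0.999, -0.038, 0.007], [0.007, 0.003, -1.0]]
ft_force: [0.3, -0.4, 0.9]
grip_width: 0.0179
```

apply_moves(
  motion=[
    {"tx":0,"ty":0.25,"tz":0,"turn":0,"jaw":-0.58},
    {"tx":0,"ty":0.5,"tz":0,"turn":0,"jaw":-0.58},
    {"tx":0,"ty":0.75,"tz":0,"turn":0,"jaw":-0.58},
    {"tx":0,"ty":1.0,"tz":0,"turn":0,"jaw":-0.58},
    {"tx":0,"ty":1.1,"tz":0,"turn":0,"jaw":-0.58},
  ],
)

```text
time_s: 7.02
position: [0.6144, 0.2301, 0.1387]
tool_rot: [[0.038, 0.999, 0.003], [0.999, -0.038, 0.007], [0.007, 0.003, -1.0]]
ft_force: [0.4, 0.8, -0.4]
grip_width: 0.0178
```

```bash
python3 - <<'E'
from h import *
go(.62,.23,.139,-2.3); guard('top');guard('wrist')
E
```

```text
t 7.02 pos [0.6144 0.2301 0.1387] yaw -2.15 F [ 0.42  0.78 -0.4 ] w 0.0178 | tx,ty,tz [ 0.02  0.56 -0.03] turn 0.1
top 393
0.01 13 [0.5803 0.2426 0.0135] 0.204 0.269
0.02 45 [0.5807 0.2292 0.0204] 0.192 0.267
0.03 55 [0.5834 0.229  0.0291] 0.196 0.262
0.04 48 [0.5862 0.2285 0.0399] 0.147 0.26
0.05 44 [0.589  0.2277 0.0492] 0.15 0.258
0.06 33 [0.5921 0.2321 0.0595] 0.213 0.255
0.07 31 [0.595  0.2292 0.0693] 0.141 0.251
0.08 23 [0.5978 0.2345 0.079 ] 0.221 0.248
0.09 6 [0.6009 0.2331 0.0882] 0.23 0.236
0.11 9 [0.6059 0.2217 0.1093] 0.218 0.225
0.12 10 [0.6113 0.2859 0.1195] 0.222 0.317
0.14 56 [0.617  0.1839 0.143 ] 0.14 0.227
0.15 17 [0.6169 0.192  0.1461] 0.146 0.229
wrist 18556
0.01 306 [0.5794 0.2548 0.0109] 0.178 0.32
0.02 389 [0.5822 0.2573 0.0201] 0.183 0.32
0.03 417 [0.5852 0.2602 0.0301] 0.188 0.319
0.04 468 [0.5882 0.2615 0.0401] 0.193 0.32
0.05 495 [0.5912 0.2662 0.05  ] 0.2 0.319
0.06 530 [0.5943 0.2715 0.0601] 0.211 0.319
0.07 614 [0.5971 0.2684 0.0702] 0.144 0.319
0.08 724 [0.5999 0.2646 0.0802] 0.143 0.319
0.09 937 [0.6024 0.2533 0.0902] 0.142 0.319
0.1 1345 [0.6059 0.2469 0.1003] 0.147 0.319
0.11 1588 [0.6092 0.2497 0.1102] 0.155 0.319
0.12 1809 [0.6111 0.2537 0.1201] 0.164 0.319
0.13 2131 [0.6142 0.2575 0.1301] 0.172 0.319
0.14 6286 [0.6197 0.2622 0.1424] 0.182 0.319
0.15 510 [0.6204 0.2705 0.1453] 0.192 0.318
```

apply_moves(
  motion=[
    {"tx":0,"ty":0.2,"tz":0,"turn":0,"jaw":-0.5},
    {"tx":0,"ty":0.4,"tz":0,"turn":0,"jaw":-0.4},
    {"tx":0,"ty":0.4,"tz":0,"turn":0,"jaw":-0.4},
    {"tx":0,"ty":0.4,"tz":0,"turn":0,"jaw":-0.4},
  ],
)

```text
time_s: 7.45
position: [0.6183, 0.2299, 0.1386]
tool_rot: [[0.038, 0.999, 0.003], [0.999, -0.038, 0.007], [0.007, 0.003, -1.0]]
ft_force: [0.3, 0.3, -0.2]
grip_width: 0.0253
```

apply_moves(
  motion=[
    {"tx":0,"ty":0,"tz":-0.5,"turn":0,"jaw":-0.4},
    {"tx":0,"ty":0,"tz":-1.5,"turn":0,"jaw":-0.4},
    {"tx":0,"ty":0,"tz":-3,"turn":0,"jaw":-0.4},
    {"tx":0,"ty":0,"tz":-5,"turn":0,"jaw":-0.4},
    {"tx":0,"ty":0,"tz":-8,"turn":0,"jaw":-0.4},
  ],
)

```text
time_s: 7.87
position: [0.6173, 0.2293, 0.2186]
tool_rot: [[0.038, 0.999, -0.0], [0.999, -0.038, 0.006], [0.006, -0.0, -1.0]]
ft_force: [0.1, 0.2, -0.1]
grip_width: 0.0256
```

```bash
python3 - <<'E'
from h import *
go(.559,-.079,.2,4.2); im=guard('wrist');save('w3',im)
E
```

```text
t 7.87 pos [0.6173 0.2293 0.2186] yaw -2.15 F [ 0.15  0.15 -0.14] w 0.0256 | tx,ty,tz [-31.03  -4.66   1.66] turn -6.4
wrist 11915
0.0 13 [0.5815 0.2237 0.0027] 0.105 0.325
0.01 313 [0.5788 0.2412 0.0103] 0.15 0.32
0.02 352 [0.5819 0.2429 0.0201] 0.155 0.32
0.03 369 [0.5851 0.2458 0.0301] 0.158 0.32
0.04 403 [0.5883 0.2478 0.04  ] 0.163 0.32
0.05 452 [0.5913 0.2445 0.0502] 0.142 0.319
0.06 532 [0.5941 0.2387 0.0601] 0.142 0.32
0.07 593 [0.5972 0.2377 0.0701] 0.142 0.319
0.08 651 [0.6003 0.2392 0.08  ] 0.141 0.319
0.09 718 [0.6034 0.2389 0.09  ] 0.141 0.319
0.1 897 [0.6101 0.2368 0.1   ] 0.137 0.319
0.11 936 [0.6108 0.2386 0.1101] 0.141 0.319
0.12 1040 [0.6127 0.2389 0.1201] 0.141 0.319
0.13 1159 [0.6159 0.2409 0.1301] 0.14 0.318
0.14 3460 [0.6214 0.2399 0.1421] 0.139 0.318
0.15 27 [0.6231 0.2755 0.1452] 0.167 0.317
```

View pics/w3.png

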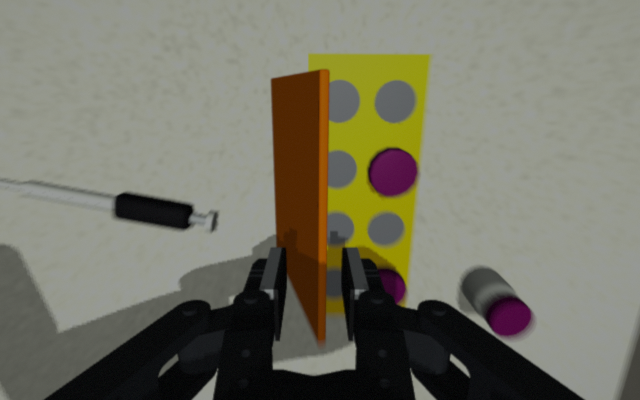

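The wrist view shows the guard leaning at about 17° against the rack's top edge. It stands free of the fingers, its lower edge on the bench. Next are the bolts, fingers shut and turned so that the jaws will later span the handles.

apply_moves(
  motion=[
    {"tx":-31,"ty":-8,"tz":-1,"turn":83.7,"jaw":-1},
    {"tx":-31,"ty":-8,"tz":-1,"turn":83.7,"jaw":-1},
    {"tx":-31,"ty":-8,"tz":-1,"turn":83.7,"jaw":-1},
    {"tx":-31,"ty":-8,"tz":-1,"turn":83.7,"jaw":-1},
    {"tx":-31,"ty":-8,"tz":-1,"turn":83.7,"jaw":-1},
  ],
)

```text
time_s: 8.33
position: [0.5583, 0.0282, 0.2293]
tool_rot: [[0.62, 0.785, 0.008], [0.785, -0.62, 0.009], [0.012, 0.001, -1.0]]
ft_force: [0.7, -0.7, 0.2]
grip_width: 0.0004
```

```bash
python3 - <<'E'
from h import *
go(.49,-.09,.22,-85.8)
E
```

```text
t 8.33 pos [0.5583 0.0282 0.2293] yaw -38.29 F [ 0.65 -0.73  0.25] w 0.0004 | tx,ty,tz [-13.53   1.96   0.76] turn 47.5
```

apply_moves(
  motion=[
    {"tx":-13.5,"ty":2,"tz":0.8,"turn":47.5,"jaw":-1},
    {"tx":-13.5,"ty":2,"tz":0.8,"turn":47.5,"jaw":-1},
    {"tx":-13.5,"ty":2,"tz":0.8,"turn":47.5,"jaw":-1},
    {"tx":-13.5,"ty":2,"tz":0.8,"turn":47.5,"jaw":-1},
    {"tx":-13.5,"ty":2,"tz":0.8,"turn":47.5,"jaw":-1},
  ],
)

```text
time_s: 8.75
position: [0.4892, -0.0928, 0.2206]
tool_rot: [[0.963, 0.27, 0.009], [0.269, -0.963, 0.008], [0.011, -0.005, -1.0]]
ft_force: [0.8, -0.1, 0.3]
grip_width: -0.0002
```

```bash
python3 - <<'E'
from h import *
go(.49,-.09,.22,-85.8)
E
```

```text
t 8.75 pos [ 0.4892 -0.0928  0.2206] yaw -74.36 F [ 0.76 -0.12  0.34] w -0.0002 | tx,ty,tz [ 0.16 -0.24  0.07] turn 11.4
```

apply_moves(
  motion=[
    {"tx":0.2,"ty":4,"tz":0,"turn":11.4,"jaw":-1},
    {"tx":0.2,"ty":4,"tz":0,"turn":11.4,"jaw":-1},
    {"tx":0.2,"ty":4,"tz":0,"turn":11.4,"jaw":-1},
    {"tx":0.2,"ty":4,"tz":0,"turn":11.4,"jaw":-1},
    {"tx":0.2,"ty":4,"tz":0,"turn":11.4,"jaw":-1},
  ],
)

```text
time_s: 9.17
position: [0.5017, -0.13, 0.2209]
tool_rot: [[0.997, 0.077, 0.009], [0.077, -0.997, 0.008], [0.01, -0.007, -1.0]]
ft_force: [0.4, 0.1, 0.6]
grip_width: 0.0001
```

```bash
cat >> h.py <<'E'
def bolts(nm=None):
    im,d,p=grab('wrist');w=cloud(d,p)
    if nm: save(nm,im)
    hsv=cv2.cvtColor(im,cv2.COLOR_RGB2HSV)
    for name,lo,hi in(('blue',(95,100,60),(125,255,255)),('red',(0,150,60),(3,255,255))):
        k,l,s,c=cv2.connectedComponentsWithStats(cv2.inRange(hsv,lo,hi))
        for i in range(1,k):
            m=(l==i)&(d>0)
            if s[i,4]<60 or m.sum()<60: continue
            q=w[m];q=q[(q[:,2]>.045)&(q[:,2]<.09)]
            if len(q)<60: continue
            if name=='blue': print(name,c[i].round(),len(q),'mean',np.median(q,0).round(4),'sd',q.std(0).round(4))
            else:
                r=cv2.minAreaRect(q[:,:2].astype(np.float32));print(name,c[i].round(),len(q),np.round(r[0],4),np.round(r[1],4),round(r[2],1),'z',np.percentile(q[:,2],[2,50,98]).round(4))
E
python3 - <<'E'
from h import *
go(.559,-.079,.11,-85.8);bolts('w4')
E
```

```text
t 9.17 pos [ 0.5017 -0.13    0.2209] yaw -85.57 F [0.38 0.07 0.56] w 0.0001 | tx,ty,tz [ 6.   -4.56 11.18] turn 0.2
blue [628. 116.] 1225 mean [ 0.573  -0.3825  0.0564] sd [0.0144 0.0021 0.0056]
blue [257. 113.] 562 mean [ 0.5593 -0.0785  0.0699] sd [0.0051 0.0053 0.001 ]
blue [353. 113.] 572 mean [ 0.5648 -0.1539  0.0699] sd [0.0052 0.0053 0.0017]
blue [450. 113.] 582 mean [ 0.5704 -0.2293  0.0697] sd [0.0053 0.0053 0.0008]
red [260. 129.] 2093 [ 0.5335 -0.0803] [0.095  0.0437] 4.3 z [0.0537 0.0572 0.0625]
red [351. 129.] 2032 [ 0.5399 -0.1558] [0.0939 0.0433] 4.0 z [0.0553 0.0572 0.0626]
red [442. 128.] 2074 [ 0.5455 -0.2322] [0.0945 0.046 ] 4.5 z [0.0547 0.057  0.0625]
```

View pics/w4.png

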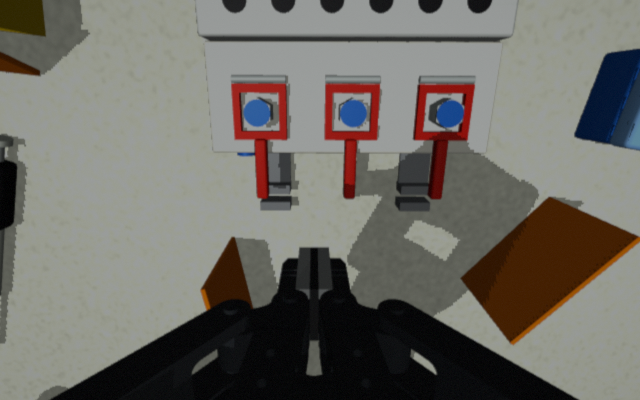

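The wrist view shows all three bolts and caps shut. The left bolt is at (257,113), the middle at (353,113) and the right at (450,113), all with z≈0.070. I move over the left bolt.

apply_moves(
  motion=[
    {"tx":3,"ty":-2.3,"tz":2,"turn":0,"jaw":-1},
    {"tx":5.5,"ty":-4.2,"tz":5,"turn":0,"jaw":-1},
    {"tx":6,"ty":-4.6,"tz":8,"turn":0,"jaw":-1},
    {"tx":6,"ty":-4.6,"tz":11,"turn":0,"jaw":-1},
    {"tx":6,"ty":-4.6,"tz":11.8,"turn":0,"jaw":-1},
  ],
)

```text
time_s: 9.63
position: [0.5574, -0.0765, 0.0997]
tool_rot: [[0.997, 0.08, 0.002], [0.08, -0.997, 0.011], [0.003, -0.01, -1.0]]
ft_force: [-1.1, 0.1, -1.1]
grip_width: -0.0001
```

apply_moves(
  motion=[
    {"tx":0,"ty":0,"tz":0,"turn":0,"jaw":-1},
    {"tx":0,"ty":0,"tz":0,"turn":0,"jaw":-1},
  ],
)

```text
time_s: 9.8
position: [0.5573, -0.0762, 0.1003]
tool_rot: [[0.997, 0.082, 0.002], [0.082, -0.997, 0.011], [0.003, -0.011, -1.0]]
ft_force: [-0.3, 0.2, 1.2]
grip_width: 0.0
```

```bash
python3 - <<'E'
from h import *
go(.5593,-.0785,.087,-85.8)
E
```

```text
t 9.8 pos [ 0.5573 -0.0762  0.1003] yaw -85.32 F [-0.29  0.15  1.23] w 0.0 | tx,ty,tz [0.18 0.26 1.32] turn 0.5
```

apply_moves(
  motion=[
    {"tx":0.2,"ty":0.2,"tz":0.5,"turn":0.4,"jaw":-1},
    {"tx":0.2,"ty":0.2,"tz":0.9,"turn":0.4,"jaw":-1},
    {"tx":0.2,"ty":0.2,"tz":1.2,"turn":0.4,"jaw":-1},
    {"tx":0.2,"ty":0.2,"tz":1.2,"turn":0.4,"jaw":-1},
  ],
)

```text
time_s: 10.13
position: [0.5594, -0.0781, 0.0883]
tool_rot: [[0.997, 0.074, 0.002], [0.074, -0.997, 0.011], [0.003, -0.011, -1.0]]
ft_force: [-0.7, 0.3, -0.3]
grip_width: -0.0001
```

apply_moves(
  motion=[
    {"tx":0,"ty":0,"tz":0.06,"turn":0,"jaw":-1},
    {"tx":0,"ty":0,"tz":0.12,"turn":0,"jaw":-1},
    {"tx":0,"ty":0,"tz":0.12,"turn":0,"jaw":-1},
  ],
)

```text
time_s: 10.38
position: [0.5594, -0.0781, 0.0872]
tool_rot: [[0.997, 0.074, 0.002], [0.074, -0.997, 0.011], [0.003, -0.01, -1.0]]
ft_force: [0.2, -0.6, 0.1]
grip_width: 0.0001
```

apply_moves(
  motion=[
    {"tx":0,"ty":0,"tz":0.06,"turn":0,"jaw":-1},
    {"tx":0,"ty":0,"tz":0.12,"turn":0,"jaw":-1},
    {"tx":0,"ty":0,"tz":0.12,"turn":0,"jaw":-1},
  ],
)

```text
time_s: 10.63
position: [0.5595, -0.0782, 0.087]
tool_rot: [[0.997, 0.075, 0.003], [0.074, -0.997, 0.01], [0.004, -0.01, -1.0]]
ft_force: [-3.7, 0.4, 8.4]
grip_width: -0.0005
```

The left bolt stays put at 8 N, so it is tight. Now the middle one.

apply_moves(
  motion=[
    {"tx":0,"ty":0,"tz":-0.8,"turn":0,"jaw":-1},
    {"tx":0,"ty":1,"tz":-2,"turn":0,"jaw":-1},
    {"tx":0,"ty":4,"tz":-2,"turn":0,"jaw":-1},
    {"tx":0,"ty":7.5,"tz":-2,"turn":0,"jaw":-1},
    {"tx":0,"ty":7.5,"tz":-2,"turn":0,"jaw":-1},
  ],
)

```text
time_s: 11.05
position: [0.5658, -0.1582, 0.107]
tool_rot: [[0.997, 0.071, 0.005], [0.071, -0.997, 0.008], [0.006, -0.007, -1.0]]
ft_force: [-0.0, 0.2, -0.1]
grip_width: -0.0002
```

apply_moves(
  motion=[
    {"tx":0,"ty":0,"tz":0,"turn":0,"jaw":-1},
    {"tx":0,"ty":0,"tz":0,"turn":0,"jaw":-1},
  ],
)

```text
time_s: 11.22
position: [0.5658, -0.1585, 0.1072]
tool_rot: [[0.998, 0.07, 0.006], [0.07, -0.998, 0.007], [0.006, -0.007, -1.0]]
ft_force: [-0.5, 0.1, 0.6]
grip_width: -0.0001
```

```bash
python3 - <<'E'
from h import *
go(.5648,-.1539,.087,-85.8)
E
```

```text
t 11.22 pos [ 0.5658 -0.1585  0.1072] yaw -85.98 F [-0.52  0.11  0.65] w -0.0001 | tx,ty,tz [-0.08 -0.46  2.03] turn -0.2
```

apply_moves(
  motion=[
    {"tx":-0.1,"ty":-0.45,"tz":0.5,"turn":0,"jaw":-1},
    {"tx":-0.1,"ty":-0.45,"tz":1.2,"turn":0,"jaw":-1},
    {"tx":-0.1,"ty":-0.45,"tz":1.7,"turn":0,"jaw":-1},
    {"tx":-0.1,"ty":-0.45,"tz":1.9,"turn":0,"jaw":-1},
    {"tx":-0.1,"ty":-0.45,"tz":1.9,"turn":0,"jaw":-1},
  ],
)

```text
time_s: 11.63
position: [0.5644, -0.1534, 0.0874]
tool_rot: [[0.997, 0.071, 0.004], [0.071, -0.997, 0.008], [0.005, -0.008, -1.0]]
ft_force: [-0.7, 0.5, 0.5]
grip_width: 0.0004
```

apply_moves(
  motion=[
    {"tx":0,"ty":0,"tz":0.06,"turn":0,"jaw":-1},
    {"tx":0,"ty":0,"tz":0.12,"turn":0,"jaw":-1},
    {"tx":0,"ty":0,"tz":0.12,"turn":0,"jaw":-1},
  ],
)

```text
time_s: 11.88
position: [0.5645, -0.1534, 0.0863]
tool_rot: [[0.997, 0.071, 0.005], [0.071, -0.997, 0.008], [0.005, -0.008, -1.0]]
ft_force: [1.4, 0.1, -0.3]
grip_width: -0.0
```

apply_moves(
  motion=[
    {"tx":0,"ty":0,"tz":0.06,"turn":0,"jaw":-1},
    {"tx":0,"ty":0,"tz":0.12,"turn":0,"jaw":-1},
    {"tx":0,"ty":0,"tz":0.12,"turn":0,"jaw":-1},
  ],
)

```text
time_s: 12.13
position: [0.5645, -0.1534, 0.0851]
tool_rot: [[0.997, 0.071, 0.005], [0.071, -0.997, 0.008], [0.005, -0.008, -1.0]]
ft_force: [-0.2, -0.1, 0.2]
grip_width: -0.0002
```

apply_moves(
  motion=[
    {"tx":0,"ty":0,"tz":0.06,"turn":0,"jaw":-1},
    {"tx":0,"ty":0,"tz":0.12,"turn":0,"jaw":-1},
    {"tx":0,"ty":0,"tz":0.12,"turn":0,"jaw":-1},
  ],
)

```text
time_s: 12.38
position: [0.5645, -0.1534, 0.0838]
tool_rot: [[0.997, 0.071, 0.005], [0.071, -0.997, 0.008], [0.005, -0.008, -1.0]]
ft_force: [0.4, -0.9, 1.2]
grip_width: 0.0001
```

apply_moves(
  motion=[
    {"tx":0,"ty":0,"tz":-0.8,"turn":0,"jaw":-1},
    {"tx":0,"ty":1,"tz":-2.3,"turn":0,"jaw":-1},
    {"tx":0,"ty":4,"tz":-2.3,"turn":0,"jaw":-1},
    {"tx":0,"ty":7.3,"tz":-2.3,"turn":0,"jaw":-1},
    {"tx":0,"ty":7.3,"tz":-2.3,"turn":0,"jaw":-1},
  ],
)

```text
time_s: 12.8
position: [0.57, -0.2314, 0.107]
tool_rot: [[0.998, 0.067, 0.007], [0.067, -0.998, 0.005], [0.007, -0.005, -1.0]]
ft_force: [-0.7, 0.1, -0.1]
grip_width: -0.0006
```

apply_moves(
  motion=[
    {"tx":0,"ty":0,"tz":0,"turn":0,"jaw":-1},
    {"tx":0,"ty":0,"tz":0,"turn":0,"jaw":-1},
  ],
)

```text
time_s: 12.97
position: [0.5699, -0.2318, 0.1073]
tool_rot: [[0.998, 0.066, 0.007], [0.066, -0.998, 0.005], [0.008, -0.004, -1.0]]
ft_force: [0.0, 0.1, 0.1]
grip_width: -0.0001
```

```bash
python3 - <<'E'
from h import *
go(.5704,-.2293,.087,-85.8);bolts()
E
```

```text
t 12.97 pos [ 0.5699 -0.2318  0.1073] yaw -86.2 F [0.   0.05 0.05] w -0.0001 | tx,ty,tz [ 0.05 -0.24  2.03] turn -0.4
blue [611. 215.] 7408 mean [ 0.5911 -0.387   0.0633] sd [0.0217 0.0071 0.0051]
blue [169. 243.] 1127 mean [ 0.5651 -0.154   0.0666] sd [0.0053 0.0053 0.001 ]
blue [311. 239.] 740 mean [ 0.5738 -0.2289  0.0699] sd [0.0037 0.0055 0.0006]
blue [ 23. 246.] 1137 mean [ 0.5596 -0.0784  0.07  ] sd [0.0052 0.0053 0.0006]
red [ 51. 258.] 3608 [ 0.5347 -0.0802] [0.0947 0.0451] 3.5 z [0.0556 0.0573 0.0627]
red [178. 246.] 3677 [ 0.5482 -0.1553] [0.0786 0.0444] 4.2 z [0.0554 0.0571 0.0624]
red [311. 221.] 2216 [ 0.5707 -0.2297] [0.0449 0.0435] 4.4 z [0.0548 0.0568 0.058 ]
```

The middle bolt has sunk 3.4 mm and stays down, so it is the loose one. I press it fully home before going on to the right bolt, which keeps the order.

apply_moves(
  motion=[
    {"tx":0,"ty":-3,"tz":0,"turn":-0.4,"jaw":-1},
    {"tx":0,"ty":-6,"tz":0,"turn":-0.4,"jaw":-1},
    {"tx":0,"ty":-7.7,"tz":0,"turn":-0.4,"jaw":-1},
    {"tx":0,"ty":-7.7,"tz":0.8,"turn":-0.4,"jaw":-1},
    {"tx":0,"ty":-7.7,"tz":1.6,"turn":-0.4,"jaw":-1},
  ],
)

```text
time_s: 13.43
position: [0.5651, -0.1529, 0.0917]
tool_rot: [[0.997, 0.077, 0.008], [0.077, -0.997, 0.005], [0.008, -0.004, -1.0]]
ft_force: [0.5, -1.2, -0.4]
grip_width: -0.0002
```

```bash
python3 - <<'E'
from h import *
go(.5648,-.1539,.085,-85.8)
E
```

```text
t 13.43 pos [ 0.5651 -0.1529  0.0917] yaw -85.61 F [ 0.51 -1.24 -0.42] w -0.0002 | tx,ty,tz [-0.04  0.1   0.67] turn 0.2
```

apply_moves(
  motion=[
    {"tx":0,"ty":0.1,"tz":0.4,"turn":0.2,"jaw":-1},
    {"tx":0,"ty":0.1,"tz":0.7,"turn":0.2,"jaw":-1},
    {"tx":0,"ty":0.1,"tz":0.8,"turn":0.2,"jaw":-1},
    {"tx":0,"ty":0.1,"tz":0.9,"turn":0.2,"jaw":-1},
    {"tx":0,"ty":0.1,"tz":0.95,"turn":0.2,"jaw":-1},
  ],
)

```text
time_s: 13.85
position: [0.5652, -0.1544, 0.0822]
tool_rot: [[0.997, 0.073, 0.008], [0.073, -0.997, 0.005], [0.008, -0.004, -1.0]]
ft_force: [-0.6, 0.7, 1.8]
grip_width: -0.0
```

apply_moves(
  motion=[
    {"tx":0,"ty":0,"tz":0.06,"turn":0,"jaw":-1},
    {"tx":0,"ty":0,"tz":0.12,"turn":0,"jaw":-1},
    {"tx":0,"ty":0,"tz":0.12,"turn":0,"jaw":-1},
  ],
)

```text
time_s: 14.1
position: [0.5652, -0.1546, 0.0811]
tool_rot: [[0.997, 0.072, 0.008], [0.072, -0.997, 0.004], [0.008, -0.004, -1.0]]
ft_force: [-0.9, 0.4, 2.0]
grip_width: 0.0003
```

apply_moves(
  motion=[
    {"tx":0,"ty":0,"tz":0.06,"turn":0,"jaw":-1},
    {"tx":0,"ty":0,"tz":0.08,"turn":0,"jaw":-1},
    {"tx":0,"ty":0,"tz":0.08,"turn":0,"jaw":-1},
  ],
)

```text
time_s: 14.35
position: [0.5653, -0.1547, 0.0811]
tool_rot: [[0.997, 0.072, 0.009], [0.072, -0.997, 0.004], [0.009, -0.003, -1.0]]
ft_force: [-2.0, 1.6, 6.4]
grip_width: 0.0
```

The bolt is fully down, 6 mm. Now the right one.

apply_moves(
  motion=[
    {"tx":0,"ty":0,"tz":-1,"turn":0,"jaw":-1},
    {"tx":0,"ty":1,"tz":-2.5,"turn":0,"jaw":-1},
    {"tx":0,"ty":4,"tz":-2.5,"turn":0,"jaw":-1},
    {"tx":0,"ty":7.2,"tz":-2.5,"turn":0,"jaw":-1},
    {"tx":0,"ty":7.2,"tz":-2,"turn":0,"jaw":-1},
  ],
)

```text
time_s: 14.77
position: [0.5713, -0.2318, 0.1025]
tool_rot: [[0.998, 0.069, 0.013], [0.069, -0.998, -0.0], [0.013, 0.001, -1.0]]
ft_force: [-1.0, -0.1, -0.6]
grip_width: 0.0002
```

```bash
python3 - <<'E'
from h import *
go(.5704,-.2293,.087,-85.8)
E
```

```text
t 14.77 pos [ 0.5713 -0.2318  0.1025] yaw -86.03 F [-0.96 -0.06 -0.64] w 0.0002 | tx,ty,tz [-0.09 -0.25  1.55] turn -0.2
```

apply_moves(
  motion=[
    {"tx":-0.1,"ty":-0.25,"tz":0.5,"turn":-0.2,"jaw":-1},
    {"tx":-0.1,"ty":-0.25,"tz":1,"turn":-0.2,"jaw":-1},
    {"tx":-0.1,"ty":-0.25,"tz":1.3,"turn":-0.2,"jaw":-1},
    {"tx":-0.1,"ty":-0.25,"tz":1.4,"turn":-0.2,"jaw":-1},
    {"tx":-0.1,"ty":-0.25,"tz":1.4,"turn":-0.2,"jaw":-1},
  ],
)

```text
time_s: 15.18
position: [0.5703, -0.2285, 0.0881]
tool_rot: [[0.997, 0.074, 0.012], [0.074, -0.997, 0.0], [0.012, 0.0, -1.0]]
ft_force: [0.2, -0.4, -0.3]
grip_width: -0.0003
```

apply_moves(
  motion=[
    {"tx":0,"ty":0,"tz":0.06,"turn":0,"jaw":-1},
    {"tx":0,"ty":0,"tz":0.12,"turn":0,"jaw":-1},
    {"tx":0,"ty":0,"tz":0.12,"turn":0,"jaw":-1},
  ],
)

```text
time_s: 15.43
position: [0.5704, -0.2281, 0.0872]
tool_rot: [[0.997, 0.074, 0.012], [0.074, -0.997, 0.0], [0.012, 0.001, -1.0]]
ft_force: [0.8, 0.2, 0.0]
grip_width: -0.0002
```

apply_moves(
  motion=[
    {"tx":0,"ty":0,"tz":0.06,"turn":0,"jaw":-1},
    {"tx":0,"ty":0,"tz":0.1,"turn":0,"jaw":-1},
    {"tx":0,"ty":0,"tz":0.1,"turn":0,"jaw":-1},
  ],
)

```text
time_s: 15.68
position: [0.5705, -0.2282, 0.0871]
tool_rot: [[0.997, 0.074, 0.013], [0.074, -0.997, -0.0], [0.013, 0.001, -1.0]]
ft_force: [-2.6, -0.2, 6.9]
grip_width: 0.0003
```

The right bolt is tight at 7 N. So the loose one is the middle bolt, and I go to its handle.

apply_moves(
  motion=[
    {"tx":0,"ty":0,"tz":-2,"turn":0,"jaw":-1},
    {"tx":-1,"ty":-1,"tz":-4.5,"turn":0,"jaw":-1},
    {"tx":-4,"ty":-4,"tz":-4.5,"turn":0,"jaw":-0.3},
    {"tx":-6.8,"ty":-7.2,"tz":-4.5,"turn":0,"jaw":-0.2},
    {"tx":-6.8,"ty":-7.5,"tz":-4.5,"turn":0,"jaw":-0.2},
  ],
)

```text
time_s: 16.1
position: [0.4907, -0.1535, 0.1303]
tool_rot: [[0.997, 0.075, 0.006], [0.075, -0.997, 0.004], [0.006, -0.004, -1.0]]
ft_force: [0.9, -0.9, -0.3]
grip_width: 0.034
```

apply_moves(
  motion=[
    {"tx":0,"ty":0,"tz":0,"turn":0,"jaw":-0.2},
    {"tx":0,"ty":0,"tz":0,"turn":0,"jaw":-0.2},
  ],
)

```text
time_s: 16.27
position: [0.4906, -0.1532, 0.1305]
tool_rot: [[0.997, 0.076, 0.006], [0.076, -0.997, 0.004], [0.006, -0.004, -1.0]]
ft_force: [0.6, 0.1, 0.2]
grip_width: 0.034
```

```bash
python3 - <<'E'
from h import *
go(.5071,-.1583,.0545,-85.8);bolts('w5')
E
```

```text
t 16.27 pos [ 0.4906 -0.1532  0.1305] yaw -85.64 F [0.62 0.12 0.19] w 0.034 | tx,ty,tz [1.56 0.66 7.61] turn 0.2
blue [184.  97.] 1311 mean [ 0.5597 -0.0788  0.0699] sd [0.0052 0.0052 0.001 ]
blue [328.  97.] 1199 mean [ 0.5652 -0.1544  0.0638] sd [0.0052 0.0052 0.0015]
blue [474.  98.] 1331 mean [ 0.5707 -0.2298  0.0697] sd [0.0053 0.0054 0.0019]
red [195. 118.] 4605 [ 0.5348 -0.0795] [0.0951 0.0459] 4.5 z [0.0518 0.0571 0.0626]
red [328. 117.] 4462 [ 0.5404 -0.1569] [0.0956 0.0448] 4.3 z [0.0504 0.0571 0.0625]
red [460. 118.] 4553 [ 0.5457 -0.2317] [0.0953 0.0451] 4.3 z [0.0544 0.057  0.0624]
```

View pics/w5.png

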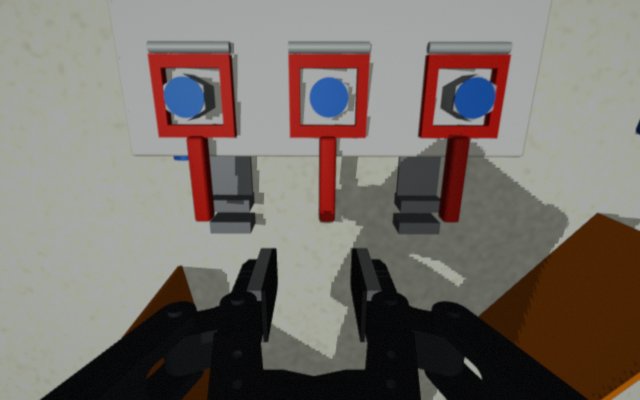

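The wrist view shows the middle bolt at (328,97) sunk to 63.8 mm, with the other two at 70 mm and all the caps shut. I descend onto the middle handle at (327,185).

apply_moves(
  motion=[
    {"tx":1.0,"ty":0.5,"tz":1.0,"turn":0.2,"jaw":-0.2},
    {"tx":1.6,"ty":0.6,"tz":3,"turn":0.2,"jaw":-0.2},
    {"tx":1.6,"ty":0.6,"tz":5,"turn":0.2,"jaw":-0.2},
    {"tx":1.6,"ty":0.6,"tz":6,"turn":0.2,"jaw":-0.2},
    {"tx":1.6,"ty":0.6,"tz":6,"turn":0.2,"jaw":-0.2},
  ],
)

```text
time_s: 16.73
position: [0.508, -0.1589, 0.0685]
tool_rot: [[0.997, 0.071, 0.004], [0.071, -0.997, 0.005], [0.004, -0.005, -1.0]]
ft_force: [0.1, 0.5, -1.2]
grip_width: 0.0345
```

```bash
python3 - <<'E'
from h import *
go(.5072,-.1585,.0545,-85.8)
E
```

```text
t 16.73 pos [ 0.508  -0.1589  0.0685] yaw -85.9 F [ 0.13  0.49 -1.23] w 0.0345 | tx,ty,tz [-0.08 -0.04  1.4 ] turn -0.1
```

apply_moves(
  motion=[
    {"tx":-0.1,"ty":0,"tz":0.6,"turn":0,"jaw":-0.2},
    {"tx":-0.1,"ty":0,"tz":1.2,"turn":0,"jaw":-0.2},
    {"tx":-0.1,"ty":0,"tz":1.4,"turn":0,"jaw":-0.2},
    {"tx":-0.1,"ty":0,"tz":1.4,"turn":0,"jaw":-0.5},
    {"tx":-0.1,"ty":0,"tz":1.4,"turn":0,"jaw":-0.7},
  ],
  squeeze=20,
)

```text
time_s: 17.15
position: [0.5072, -0.159, 0.0548]
tool_rot: [[0.997, 0.072, 0.004], [0.072, -0.997, 0.005], [0.005, -0.005, -1.0]]
ft_force: [1.0, -1.2, 0.7]
grip_width: 0.0129
```

apply_moves(
  motion=[
    {"tx":0,"ty":0,"tz":0,"turn":0,"jaw":-1},
    {"tx":0,"ty":0,"tz":0,"turn":0,"jaw":-1},
    {"tx":0,"ty":0,"tz":0,"turn":0,"jaw":-1},
    {"tx":0,"ty":0,"tz":0,"turn":0,"jaw":-1},
  ],
)

```text
time_s: 17.48
position: [0.5073, -0.1592, 0.0551]
tool_rot: [[0.997, 0.072, 0.005], [0.072, -0.997, 0.005], [0.005, -0.004, -1.0]]
ft_force: [-0.6, -1.2, -0.3]
grip_width: 0.0094
```

```bash
python3 - <<'E'
from h import *
go(.5072,-.1585,.0545,-85.8)
h=np.array([.5650+.026*.997,-.1542+.026*.074]); s=telemetry.observe();p=s['position']
r0=np.array([-(np.array([p[0]-h[0],p[1]-h[1]])@[.997,.074]),p[2]+.002-.0505]);print(r0)
a0=np.arctan2(r0[1],r0[0]);L=np.hypot(*r0)
for a in range(0,66,5):
    A=a0+np.radians(a);print(a,'tx',((r0[0]-L*np.cos(A))*100).round(2),'tz',(-(L*np.sin(A)-r0[1])*100).round(2))
E
```

```text
t 17.48 pos [ 0.5073 -0.1592  0.0551] yaw -85.9 F [-0.6  -1.25 -0.31] w 0.0094 | tx,ty,tz [-0.   -0.07  0.06] turn -0.1
[0.08389763 0.0065863 ]
0 tx 0.0 tz -0.0
5 tx 0.09 tz -0.73
10 tx 0.24 tz -1.45
15 tx 0.46 tz -2.15
20 tx 0.73 tz -2.83
25 tx 1.06 tz -3.48
30 tx 1.45 tz -4.11
35 tx 1.9 tz -4.69
40 tx 2.39 tz -5.24
45 tx 2.92 tz -5.74
50 tx 3.5 tz -6.19
55 tx 4.12 tz -6.59
60 tx 4.77 tz -6.94
65 tx 5.44 tz -7.22
```

Gripped, with an opening of 9.4 mm. I lift along the arc, 5° per row, in two calls, and check the forces.

apply_moves(
  motion=[
    {"tx":0.1,"ty":0,"tz":-0.7,"turn":0,"jaw":-1},
    {"tx":0.25,"ty":0,"tz":-1.45,"turn":0,"jaw":-1},
    {"tx":0.45,"ty":0,"tz":-2.15,"turn":0,"jaw":-1},
    {"tx":0.75,"ty":0,"tz":-2.8,"turn":0,"jaw":-1},
    {"tx":1.05,"ty":0,"tz":-3.5,"turn":0,"jaw":-1},
  ],
)

```text
time_s: 17.9
position: [0.5179, -0.1585, 0.0909]
tool_rot: [[0.997, 0.072, 0.005], [0.071, -0.997, 0.005], [0.005, -0.004, -1.0]]
ft_force: [3.0, -0.6, -6.0]
grip_width: 0.009
```

```bash
cat >> h.py <<'E'
def arc():
    h=np.array([.5650+.026*.997,-.1542+.026*.074]); s=telemetry.observe();p=s['position']
    r=np.array([-((p[:2]-h)@[.997,.074]),p[2]+.002-.0505]);L=np.hypot(.0839,.0066);a0=np.arctan2(.0066,.0839)
    print('pos',p.round(4),'radius',np.hypot(*r).round(4),'open',np.degrees(np.arctan2(r[1],r[0])-a0).round(1),'F',s['ft_force'].round(1),'w',round(s['grip_width'],4))
    for a in range(20,71,5):
        A=a0+np.radians(a);print(a,'tx',((r[0]-L*np.cos(A))*100).round(2),'tz',(-(L*np.sin(A)-r[1])*100).round(2))
E
python3 -c "
from h import *
arc()"
```

```text
pos [ 0.5179 -0.1585  0.0909] radius 0.0846 open 25.5 F [ 3.  -0.6 -6. ] w 0.009
20 tx -0.33 tz 0.75
25 tx 0.0 tz 0.09
30 tx 0.39 tz -0.53
35 tx 0.83 tz -1.12
40 tx 1.32 tz -1.66
45 tx 1.86 tz -2.16
50 tx 2.44 tz -2.61
55 tx 3.05 tz -3.01
60 tx 3.7 tz -3.36
65 tx 4.38 tz -3.65
70 tx 5.08 tz -3.87
```

apply_moves(
  motion=[
    {"tx":0.4,"ty":0,"tz":-0.55,"turn":0,"jaw":-1},
    {"tx":0.8,"ty":0,"tz":-1.1,"turn":0,"jaw":-1},
    {"tx":1.3,"ty":0,"tz":-1.65,"turn":0,"jaw":-1},
    {"tx":1.85,"ty":0,"tz":-2.15,"turn":0,"jaw":-1},
    {"tx":2.4,"ty":0,"tz":-2.6,"turn":0,"jaw":-1},
  ],
)

```text
time_s: 18.32
position: [0.542, -0.1567, 0.1174]
tool_rot: [[0.997, 0.072, 0.004], [0.072, -0.997, 0.005], [0.004, -0.005, -1.0]]
ft_force: [-1.9, -0.6, -3.9]
grip_width: 0.0095
```

```bash
python3 -c "
from h import *
arc()"
```

```text
pos [ 0.542  -0.1567  0.1174] radius 0.0846 open 50.0 F [-1.9 -0.6 -3.9] w 0.0095
20 tx -2.74 tz 3.4
25 tx -2.41 tz 2.74
30 tx -2.02 tz 2.12
35 tx -1.58 tz 1.54
40 tx -1.09 tz 0.99
45 tx -0.55 tz 0.49
50 tx 0.03 tz 0.04
55 tx 0.64 tz -0.36
60 tx 1.29 tz -0.71
65 tx 1.97 tz -0.99
70 tx 2.66 tz -1.22
```

apply_moves(
  motion=[
    {"tx":0.6,"ty":0,"tz":-0.35,"turn":0,"jaw":-1},
    {"tx":1.25,"ty":0,"tz":-0.7,"turn":0,"jaw":-1},
    {"tx":1.6,"ty":0,"tz":-0.85,"turn":0,"jaw":-1},
    {"tx":1.6,"ty":0,"tz":-0.85,"turn":0,"jaw":-1},
    {"tx":1.6,"ty":0,"tz":-0.85,"turn":0,"jaw":-1},
  ],
)

```text
time_s: 18.73
position: [0.5585, -0.1555, 0.1264]
tool_rot: [[0.997, 0.072, 0.006], [0.072, -0.997, 0.005], [0.006, -0.004, -1.0]]
ft_force: [-1.4, 0.3, 1.4]
grip_width: 0.0093
```

```bash
python3 - <<'E'
from h import *
arc()
im=guard('top');a=im[90:330,120:520];save('t6',cv2.resize(a,None,fx=2,fy=2,interpolation=cv2.INTER_CUBIC))
im,d,p=grab('side');w=cloud(d,p);save('s6',cv2.resize(im[90:370,180:400],None,fx=2.1,fy=2.1,interpolation=cv2.INTER_CUBIC))
m=cv2.inRange(cv2.cvtColor(im,cv2.COLOR_RGB2HSV),(0,120,50),(3,255,255))
q=w[(m>0)&(d>0)]
for n,y in(('L',-.08),('M',-.156),('R',-.231)):
    k=q[(abs(q[:,1]-y)<.025)&(abs(q[:,0]-.55)<.08)]
    if len(k): print(n,len(k),'z',k[:,2].min().round(3),k[:,2].max().round(3))
E
```

```text
pos [ 0.5585 -0.1555  0.1264] radius 0.0844 open 62.8 F [-1.4  0.3  1.4] w 0.0093
20 tx -4.4 tz 4.3
25 tx -4.07 tz 3.64
30 tx -3.68 tz 3.02
35 tx -3.24 tz 2.43
40 tx -2.74 tz 1.89
45 tx -2.21 tz 1.39
50 tx -1.63 tz 0.94
55 tx -1.01 tz 0.54
60 tx -0.36 tz 0.19
65 tx 0.31 tz -0.1
70 tx 1.01 tz -0.32
top 1204
0.01 22 [0.5799 0.2425 0.0127] 0.145 0.313
0.02 62 [0.5816 0.2424 0.02  ] 0.142 0.313
0.03 61 [0.5848 0.2498 0.0295] 0.143 0.314
0.04 79 [0.5879 0.2487 0.0399] 0.143 0.315
0.05 98 [0.591  0.2477 0.0499] 0.143 0.316
0.06 92 [0.5943 0.2501 0.0603] 0.144 0.316
0.07 93 [0.5974 0.2496 0.0705] 0.143 0.315
0.08 85 [0.6004 0.2502 0.0803] 0.143 0.313
0.09 79 [0.6035 0.2592 0.0896] 0.143 0.315
0.1 88 [0.6065 0.2553 0.0996] 0.141 0.316
0.11 84 [0.6101 0.2653 0.1097] 0.143 0.315
0.12 71 [0.6133 0.2685 0.1197] 0.143 0.315
0.13 65 [0.6164 0.2737 0.13  ] 0.143 0.314
0.14 188 [0.6201 0.238  0.1414] 0.141 0.315
0.15 37 [0.6196 0.2263 0.1461] 0.14 0.306
L 83 z 0.053 0.065
M 51 z 0.049 0.14
R 164 z 0.053 0.066
```

View pics/s6.png

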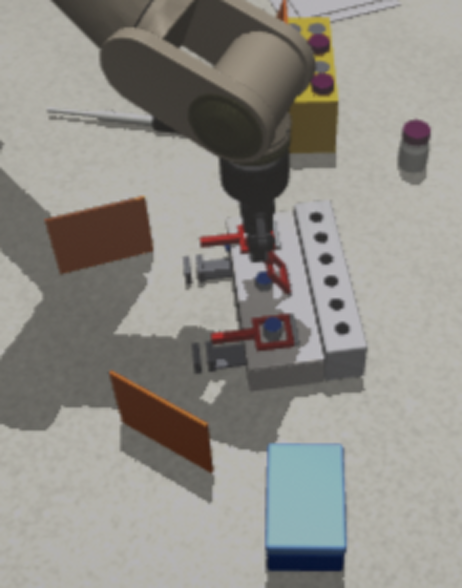

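View pics/t6.png

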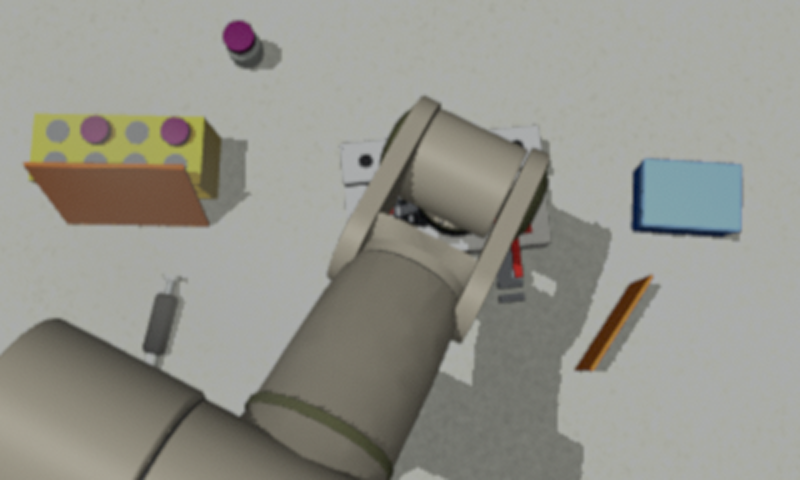

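In the side crop the middle cap stands open at (278,270), held in the gripper, and the left and right caps are shut. In the top crop the guard leans on the rack at (120,195), and the tip box, jar and pipette are where they were. I hand the job in.

```bash
python3 -c "
from h import *
print(close_job())"
```

```text
the job is handed in; nothing more can be done
None
```

The job is done and handed in at about 19 s of robot time. The middle bolt is the loose one, and the gripper is still holding its cap open at about 63°.

- **Guard:** I lifted it out of the slot and set it on its lower edge in front of the yellow rack. I tipped it over slowly and let go. The last top view shows it leaning at about 17° against the rack's top edge.
- **Bolts:** I tapped left, middle and right.
  - The left bolt held at 8 N and the right at 7 N, so both are tight.
  - The middle bolt gave way at about 2 N and stays down at 63.8 mm, about 6 mm lower than at the start. My first tap sank it only 3.4 mm, so I moved over the right bolt without touching it. I then went back and pressed the middle one fully down before tapping the right.
- **Caps:** The 63° comes from the gripper's position on the handle's arc. The grip opening is 9.3 mm and the side camera shows the middle cap standing up. The left and right caps measure shut.
- **Bystanders:** The last views show the tip box, jar and pipette where they started; I judged this by eye.

No check failed.

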